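# Flip out a key board's prop leg and hold the board upright

### The job

The small orange key board on the bench has slumped forward, towards the robot, with its prop leg still folded up behind it. First swing the leg back and down over its centre, until it snaps fully out; then lift the board back upright and keep hold of it, because it tips forward again when let go: finish while still holding it upright. Never push the board far over backwards, and leave the padlock, the oil can and the jar where they stand.

Things in the scene. Friction and masses are not known exactly. Their poses are not given: they have to be found in the camera images.
- stand: Fixed dark steel base plate, bolted down, 6 mm thick, x -110 to 140 mm, y -150 to 150 mm. Origin: on the bench, straight below the board's hinge line, which runs along y 22 mm above it. x points to the board's back (away from the robot), z up. Two hinge cheeks at y = +-143 mm (34 mm high) and two rubber stop posts at x = -36, y = +-130 mm (56 mm high).
- board: Orange key board, 276 mm wide, about 0.75 kg, on a light hinge. Origin: middle of the hinge line; z up along the board, x out of its back, y along the hinge. Starts leaning 0.25 rad towards -x on its stop; its weight and a hinge spring tip it back there when let go (about 3 N at the top). Panel top at z = 185 mm; keys stand 14 mm out of both faces, a ledge (z 25 to 51 mm) 55 mm out of the front.
- leg (a joint): Turn of the prop leg, rad. 0: folded, pointing straight up along the board's z. It grows as the foot swings to the back (+x) and down, to 2.75 (stop): fully out. A spring pushes it back to 0 below about 0.8 rad and snaps it out above about 0.9; about 1 N at the foot. Fully out, its foot meets the base plate with the board within 0.03 rad of upright and stops it going over backwards.
- foot (a point): Centre of the red ball, 20 mm diameter, at the leg's end (the foot), 124.5 mm from the pivot; the leg is a steel rod of 10 mm diameter. Folded, the ball stands 30 mm higher along the board than the top rail's axis and 34 mm behind it, with free space around it. It can be pinched from above and turns about y in the grip.
- rail_plus_y (a point): On the axis of the board's top rail, a level round aluminium bar of 16 mm diameter along y, 205 mm from the hinge line; this point lies 80 mm from the rail's middle towards the board's +y. A good place to pinch the rail from above; the rail can turn in the grip.
- rail_minus_y (a point): The same on the other side, 80 mm from the middle towards -y.
- padlock: Bystander: brass padlock with a steel shackle, body 24 x 48 x 42 mm, 76 mm high overall, standing on the bench. Origin: centre of its underside.
- oil_can: Bystander: blue round can with a pale metal top, 44 mm diameter, 110 mm high, standing on the bench. Origin: centre of its underside.
- spring_jar: Bystander: glass jar with a black lid, 56 mm diameter, 60 mm high, standing on the bench. Origin: centre of its underside.
- leg_pivot (a point): Middle of the leg's pivot axis, which is parallel to the board's y; in the board's frame at x = 34, y = 0, z = 110 mm, on a black block (24 mm wide, z = 92 to 128 mm) in the middle of the board's back; a small toggle spring sits beside it at y = 20 mm.

How it is judged:
On the way, in this order (a step that is already met when the one before it is completed fails the run):
1. the leg is flipped fully out (joint leg above 2.6) while the board is not yet upright (value of joint leg above 2.6 rad and angle between board's own z axis and vertical above 0.1 rad), for 0.1 s.
2. the board is held upright by the fingers with the leg out (angle between board's own z axis and vertical below 0.06 rad and value of joint leg above 2.6 rad and contact force between the fingers and board above 1 N), for 0.3 s.
At the end, for the whole second after the job is handed in: The leg is fully out (above 2.6 rad), the board stands still within 0.06 rad (3.4 degrees) of upright and the fingers still bear on it with more than 1 N; padlock, oil can and jar are within 30 mm of where they stood (all of step 2 and angular speed of board below 0.1 rad/s and distance of each of padlock, oil_can, spring_jar from where it was at the start of the episode below 0.03 m); the arm keeps its last pose, push and grip.
It fails at once if the board is pushed over backwards (its top rail goes more than about 0.2 rad beyond upright) (x of rail_plus_y in the frame of stand above 0.041 m).
It fails at once if a bystander is knocked over (angle between any of padlock, oil_can, spring_jar's own z axis and vertical above 0.5 rad).
It also fails if it takes over 51 s, if anything falls off the work surface, if the arm or the gripper's body presses on something with over 40 N, if the wrist force passes 120 N, or if a joint passes its speed limit or range.

### The arm

A 7-joint arm with a two-finger parallel gripper is mounted at the origin on the work surface. World frame = base frame: x ahead of the robot, y to its left, z up, the work surface at z = 0. Lengths are in m, angles in rad, forces in N, time in s.
With the tool pointing down it reaches from about 0.4 to 0.85 m from the base axis. Payload 10.4 kg.
Tool frame: the origin (TCP) lies between the finger pads; the fingertips stand 22 mm ahead of it and the grasp point (between the pads) lies 3 mm ahead of it; z points along the fingers, y is the line along which they close (so a half turn about z gives the same grasp; the last joint's range is limited). The gripper opens to 85 mm and grips with 20 to 120 N. Pads are 22 mm wide; open, the fingers measure 114 mm over their backs; the gripper's body (76 mm by 85 mm) begins 54 mm behind the grasp point. The pads swing forward as they close: fully open they stand 13 mm farther back than shut.
Start: joints at [-1.368, 0.332, -0.065, 1.46, 0.022, 1.35, -0.088], TCP at [0.14, 0.609, 0.253] pointing down, gripper open.
Joint ranges: [-2.6, 2.6], [-0.5, 2.12], [-1.47, 1.34], [0.16, 2.42], [-1.27, 4.41], [0.06, 2.06], [-2.6, 2.6]. Speed limits (rad/s): [2.22, 2.22, 2.79, 2.79, 3.14, 3.14, 3.14].

### API

Orientations are given as a unit quaternion [x, y, z, w].
In Python, from workcell import manip, camera, ticket, boxes_of, outline_of gives the robot as it stands.
- The arm moves only by the tool carry_out, never from a script. Its argument "deltas" is a list of rows, each a list of 5 numbers: the shift along the tool's x, y, z as a fraction of full scale, then the turn about the tool's z as a fraction of full scale, then the opening, from -1 (shut) to 1 (fully open), so that 0 is half open. In form: [[tx, ty, tz, spin, gripper], ...]. A call has 1 to 20 rows; each row is the pose to reach, as a shift and turn from the pose commanded when the call began, along the tool's axes at that moment; what a row does not reach only later rows make up. Full scale, the value 1, is 150 mm for a shift and 30 degrees for a turn. A row lasts 1/8 s, in which the tool goes at most 62.5 mm and 10.7 degrees, less where a joint would pass 70% of its speed; a pose out of reach is approached as far as the arm can. A call with a number of a shift or a turn outside -1 to 1 is refused whole. A call with a gripper value outside its range is refused whole. The fingers move at their own pace and stop on an object; "force" is the grip in N (left out, the last holds). Time passes only in rows, so rows that repeat a pose let the fingers close. It gives the time, the measured TCP pose, the force, the opening and the grip force at its end, in the units of the state.
- manip.get_obs(): the state, without advancing time (a new reading comes with each control period).
- camera(name): name is "scene" or "top" or "wrist"; returns a dict with "img" (400x640x3 uint8, red, green, blue), "depth" (400x640 float32, m along the optical axis (not along the pixel's ray), 0 where there is no reading), "vertical_fov" (degrees; the focal length in pixels is half the picture's height over the tangent of half this angle, whatever the lens; pixels are square), "cx", "cy" (the principal point, pixels), "k1" (the pictures are not rectified: a ray, as slopes to the right and down, at radius r is drawn at 1 + k1 r^2 times it, then the intrinsics apply), "R" (3x3) and "t" (3): a world point X has camera coordinates R X + t. Camera axes: x right, y down, z forward; pixel columns grow to the right and rows downward; lengths in m; the calibration is good to about 2 mm. A picture is of the moment at which its call begins.
- ticket.hand_in(): hands the job in; it is judged then, once.
Trained networks look in a picture, given as the dict that the camera call returned (one of the last four; its "shot" number tells which), for a name from the list of things; names that differ only in an ending like _2 or _b are one class to them, and where a whole thing is asked for, a point or a joint stands for the part that bears it (a point fixed in the world has none). Each returns a list of dicts, best first, with "conf" (0 to 1); they miss things now and then, are a little off and sometimes report something else, mostly with a low value. They report only what shows in the picture. A call takes as long as a camera call.
- boxes_of(query, picture): "position" ([x, y, z] in m, in world coordinates, good to about 4 mm: the middle of the surface that is visible of it).
- outline_of(query, picture): "region" (400x640 bool, what is visible of it).
The state is a dict: "clock": time; "joint_pos": joint angles; "joint_velocities": joint speeds; "tau": joint torques, N m; "position": TCP position; "ee_rot": TCP orientation; "ft_force": force on the tool from outside, world axes, zero at the start; "torque": the same for the moment, N m; "grip_width": opening from 0.0 (shut) to 1.0 (fully open); "grasp_force": force on a finger pad.
Only numpy, scipy, OpenCV 4.12 (cv2) and the standard library are available. Lean on these libraries where they do the work, as an engineer would, in place of code of your own. Each camera call takes 0.05 s, during which the arm holds its last target. There are 200 camera calls.

## Working session

There is one attempt and no reset: what is moved stays moved. The work goes in short steps, Python scripts to look and compute and a tool call to move; the robot and the scene stay as the last step left them, time stands still between calls to the robot, and variables do not carry over. Pictures are saved under pics/ and viewed, at most 10 in all, crops included, and the job is handed in when it is done.

Besides the shell and the picture viewer there is one more tool, called after ">>>" by a JSON object that holds its "api" and its "payload". carry_out: Moves the arm, as the interface text tells. Its arguments: {"type":"object","properties":{"deltas":{"type":"array","items":{"type":"array","items":{"type":"number"}}},"force":{"type":"number"}},"required":["deltas"]}

```bash
mkdir -p pics && cat > h.py <<'E'
import numpy as np, cv2
from workcell import manip, camera, ticket, boxes_of, outline_of
from scipy.spatial.transform import Rotation as Ro
def cloud(p, mask=None):
    d=p["depth"]; m=(d>0) if mask is None else (mask&(d>0))
    v,u=np.nonzero(m); f=200/np.tan(np.radians(p["vertical_fov"])/2)
    K=np.array([[f,0,p["cx"]],[0,f,p["cy"]],[0,0,1.]])
    s=cv2.undistortPoints(np.c_[u,v].astype(float)[:,None],K,np.array([p["k1"],0,0,0.]))[:,0]
    z=d[v,u]; C=np.c_[s*z[:,None],z]
    return (C-p["t"])@np.asarray(p["R"])
def save(p,n): cv2.imwrite(f"pics/{n}.png",p["img"][:,:,::-1])
E
python3 - <<'E'
from h import *
np.set_printoptions(precision=4,suppress=True)
o=manip.get_obs(); print(o["clock"],o["position"],o["ee_rot"],o["ft_force"],o["grip_width"])
ims=[]
for c in ["scene","top"]:
    p=camera(c); ims.append(p["img"]); print(c,p["t"],-np.asarray(p["R"]).T@p["t"])
    for q in ["stand","board","foot","rail_plus_y","rail_minus_y","leg_pivot","padlock","oil_can","spring_jar"]:
        print(q,[(np.round(b["position"],3),round(b["conf"],2)) for b in boxes_of(q,p)[:2]])
cv2.imwrite("pics/a.png",ims[0][:,:,::-1]); cv2.imwrite("pics/b.png",ims[1][:,:,::-1])
E
```

```text
0.0 [0.1399 0.6088 0.2525] [ 0.1126  0.9936 -0.0007 -0.    ] [0.8575 0.1958 0.0886] 1.0027840640458163
scene [ 0.4056 -0.1712  1.1921] [0.9239 0.4563 0.7437]
stand [(array([0.549, 0.114, 0.013]), 0.79)]
board [(array([0.524, 0.11 , 0.143]), 0.97)]
foot [(array([0.532, 0.084, 0.194]), 0.77)]
rail_plus_y [(array([0.526, 0.113, 0.148]), 0.61)]
rail_minus_y [(array([0.525, 0.116, 0.149]), 0.96)]
leg_pivot [(array([0.536, 0.091, 0.197]), 0.67)]
padlock [(array([0.668, 0.291, 0.044]), 0.72)]
oil_can [(array([ 0.506, -0.122,  0.074]), 0.83)]
spring_jar [(array([0.585, 0.301, 0.064]), 0.61)]
top [0.0414 0.5915 1.0544] [0.44   0.0608 1.1251]
stand [(array([0.547, 0.077, 0.01 ]), 0.89)]
board [(array([0.501, 0.085, 0.156]), 0.66), (array([ 0.493, -0.128,  0.112]), 0.43)]
foot [(array([0.534, 0.083, 0.209]), 0.67), (array([0.545, 0.079, 0.01 ]), 0.21)]
rail_plus_y [(array([0.509, 0.089, 0.153]), 0.59), (array([0.573, 0.293, 0.061]), 0.48)]
rail_minus_y [(array([0.51 , 0.087, 0.156]), 0.85)]
leg_pivot [(array([0.534, 0.082, 0.208]), 0.7)]
padlock [(array([0.657, 0.285, 0.045]), 0.49)]
oil_can [(array([ 0.495, -0.126,  0.115]), 0.74)]
spring_jar [(array([0.57 , 0.294, 0.061]), 0.91)]
```

View pics/a.png

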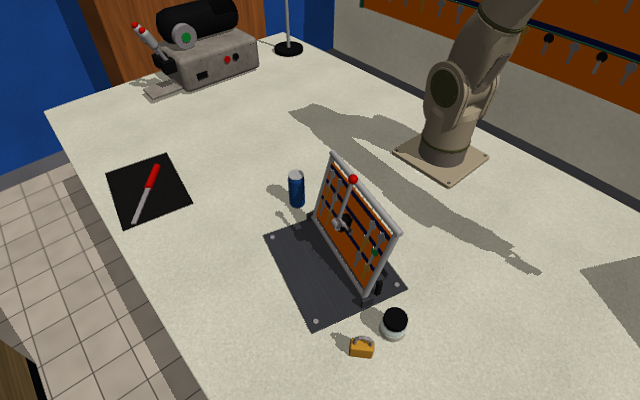

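View pics/b.png

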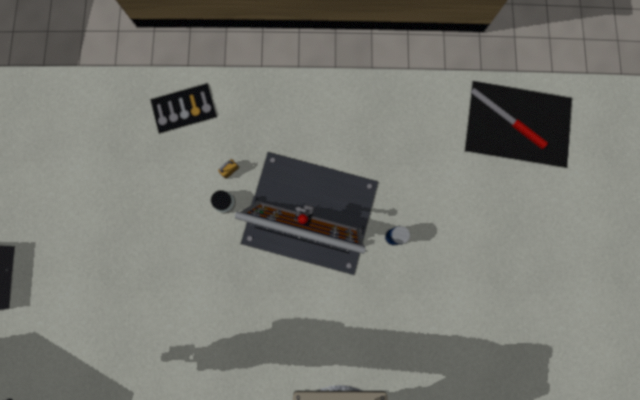

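The scene view shows the board leaning towards the robot, with the red foot at (352,180). The top view shows it at (305,218), with the plate yawed, the can at (398,236), the jar at (222,200) and the padlock at (229,169). Next I'll fit the plate, rail and foot.

```bash
python3 - <<'E'
from h import *
np.set_printoptions(precision=4,suppress=True)
p=camera("top"); s=camera("scene")
for q,n in ((p,"top"),(s,"scene")):
    im=q["img"].astype(int); C=cloud(q); v,u=np.nonzero(q["depth"]>0)
    roi=(abs(C[:,0]-.55)<.25)&(abs(C[:,1]-.08)<.22)
    rgb=im[v,u]
    red=roi&(C[:,2]>.22)&(rgb[:,0]>100)&(rgb[:,1]<50)&(rgb[:,2]<50)
    R=C[red]; print(n,"red",red.sum(),R.mean(0),R.min(0),R.max(0))
    A=np.r_[np.c_[2*R,np.ones(len(R))]]; sol=np.linalg.lstsq(A,(R**2).sum(1),rcond=None)[0]; print(" sphere",sol[:3],np.sqrt(max(0,sol[3]+sol[:3]@sol[:3])))
    rail=roi&(C[:,2]>.21)&(C[:,2]<.24)&(rgb.max(1)-rgb.min(1)<40)&(abs(C[:,0]-.51)<.1)
    P=C[rail]; l=cv2.fitLine(P.astype(np.float32),cv2.DIST_HUBER,0,.01,.01).ravel(); t=(P-l[3:])@l[:3]
    print(" rail",rail.sum(),l,l[3:]+l[:3]*np.percentile(t,1),l[3:]+l[:3]*np.percentile(t,99),P[:,2].max())
    pl=roi&(C[:,2]<.015)&(rgb.max(1)<85)&(abs(C[:,1]-.08)<.19)
    reg=outline_of("stand",q)
    if reg:
        D=cloud(q,reg[0]["region"]); D=D[(D[:,2]<.015)&(D[:,2]>-.01)]
        r=cv2.minAreaRect(D[:,:2].astype(np.float32)); print(" plate",r,D[:,2].mean())
E
```

```text
top red 33 [0.5154 0.0905 0.2662] [0.5105 0.0854 0.263 ] [0.5206 0.0953 0.2693]
 sphere [0.5153 0.0902 0.2645] 0.00504914184771961
 rail 1034 [ 0.253   0.9675 -0.0067  0.4988  0.1246  0.2273] [ 0.4569 -0.0355  0.2284] [0.5251 0.2254 0.2266] 0.23256496218776296
scene red 57 [0.5193 0.0943 0.2623] [0.5106 0.0838 0.254 ] [0.5262 0.1007 0.2663]
 sphere [0.5179 0.0917 0.2581] 0.008327160398901011
 rail 848 [ 0.2582  0.966  -0.0103  0.4977  0.106   0.2245] [ 0.4606 -0.0327  0.2259] [0.5307 0.2296 0.2231] 0.23974327368781412
 plate ((0.4866444170475006, -0.00043210387229919434), (0.49412819743156433, 0.3471395671367645), 76.06574249267578) 0.005011489934995922
```

>>> {"api": "carry_out", "payload": {"deltas": [[-0.2,-0.15,-0.5,0,1],[-0.5,-0.4,-0.5,0,1],[-0.8,-0.7,-0.5,0,1],[-0.8,-0.7,-0.5,0,1]]}}

```text
clock: 1.7
position: [0.2369, 0.4768, 0.3295]
ee_rot: [0.116, 0.993, 0.001, 0.001]
ft_force: [-0.1, 0.5, 0.3]
grip_width: 0.997
grasp_force: 0.0
```

>>> {"api": "carry_out", "payload": {"deltas": [[-0.3,-0.25,0,0.06,1],[-0.6,-0.5,0,0.06,1],[-0.9,-0.75,0,0.06,1],[-0.9,-0.75,0,0.06,1]]}}

```text
clock: 2.2
position: [0.3424, 0.337, 0.3288]
ee_rot: [0.132, 0.991, 0.0, 0.0]
ft_force: [-0.6, 0.9, -0.5]
grip_width: 1.001
grasp_force: 0.0
```

>>> {"api": "carry_out", "payload": {"deltas": [[-0.3,-0.25,0,0,1],[-0.6,-0.5,0,0,1],[-0.8,-0.7,0,0,1],[-0.8,-0.7,0,0,1]]}}

```text
clock: 2.7
position: [0.4303, 0.2063, 0.3284]
ee_rot: [0.13, 0.991, 0.0, 0.0]
ft_force: [-0.8, 0.6, 0.0]
grip_width: 1.003
grasp_force: 0.0
```

```bash
cat >> h.py <<'E'
np.set_printoptions(precision=4,suppress=True)
O=np.array([.540,.084,0]); ex=np.array([.967,-.255,0]); ey=np.array([.255,.967,0])
def W(x,y,z): return O+x*ex+y*ey+np.array([0,0,z])
def to(target):
    o=manip.get_obs(); R=Ro.from_quat(o["ee_rot"])
    print("t",o["clock"],"pos",o["position"],"F",o["ft_force"],"w",o["grip_width"],"g",o["grasp_force"])
    M=R.as_matrix(); print("stand-frame tcp",(o["position"]-O)@ex,(o["position"]-O)@ey,o["position"][2]," toolx",M[:,0],"tooly",M[:,1])
    print("yaw err tooly vs ey deg",np.degrees(np.arctan2(M[1,1],M[0,1])-np.arctan2(ey[1],ey[0])))
    for T in np.atleast_2d(target): print(" cmd",R.inv().apply(T-o["position"])/.15)
E
python3 -c "
from h import *
to(W(-.025,0,.34))"
```

```text
t 2.7 pos [0.4303 0.2063 0.3284] F [-0.7983  0.6036  0.0498] w 1.0027380690259893 g 0.0
stand-frame tcp -0.13731170747769228 0.09027721867232881 0.32843791501380715  toolx [-0.966   0.2584 -0.0004] tooly [0.2584 0.966  0.0001]
yaw err tooly vs ey deg -0.20023312925529244
 cmd [-0.7508 -0.5992 -0.0769]
```

>>> {"api": "carry_out", "payload": {"deltas": [[-0.3,-0.25,0,0,1],[-0.6,-0.5,0,0,1],[-0.75,-0.6,0,0,1],[-0.75,-0.6,0,0,1],[-0.75,-0.6,0,0,1],[-0.75,-0.6,0,0,1]]}}

```text
clock: 3.45
position: [0.5144, 0.0942, 0.3283]
ee_rot: [0.127, 0.992, 0.0, -0.0]
ft_force: [-0.1, -0.0, 0.1]
grip_width: 0.999
grasp_force: 0.0
```

```bash
python3 -c "
from h import *
p=camera('wrist'); save(p,'w1'); C=cloud(p); v,u=np.nonzero(p['depth']>0); c=p['img'].astype(int)[v,u]
r=(C[:,2]>.24)&(C[:,2]<.29)&(c[:,0]>100)&(c[:,1]<60)&(c[:,2]<60); R=C[r]; print(len(R),R.mean(0),R.min(0),R.max(0))
s=np.linalg.lstsq(np.c_[2*R,np.ones(len(R))],(R**2).sum(1),rcond=None)[0]; print(s[:3],np.sqrt(s[3]+s[:3]@s[:3]))
f=s[:3]; print('ball stand',(f-O)@ex,(f-O)@ey,f[2])
to(np.array([W(-.025,0,.2605),np.r_[f[:2],.2605]]))"
```

```text
898 [0.5133 0.0915 0.264 ] [0.5055 0.0816 0.2558] [0.5239 0.1005 0.2685]
[0.5156 0.0908 0.258 ] 0.00951416404765461
ball stand -0.025310989220849588 0.0003178178960587001 0.25799572998414483
t 3.5 pos [0.5145 0.0939 0.3283] F [ 0.2179 -0.2276 -0.0088] w 0.9946866341706082 g 0.0
stand-frame tcp -0.02718212780118099 0.0030367834860550143 0.3283118341756269  toolx [-0.9677  0.2521  0.0002] tooly [0.2521 0.9677 0.0005]
yaw err tooly vs ey deg 0.17235539787332105
 cmd [-0.0146 -0.0205  0.4521]
 cmd [-0.0125 -0.0184  0.4521]
```

View pics/w1.png

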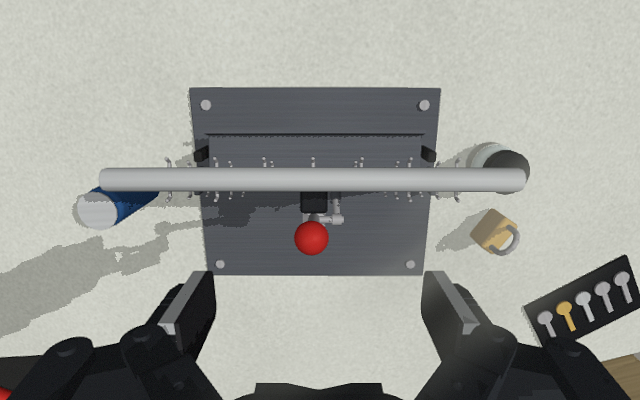

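The wrist view shows the ball at (311,238) behind the rail, with the finger gap clear of everything. The ball's measured position matches the model. I'll descend and grip it.

>>> {"api": "carry_out", "payload": {"deltas": [[-0.015,-0.02,0.2,0,1],[-0.015,-0.02,0.4,0,1],[-0.015,-0.02,0.45,0,1],[-0.015,-0.02,0.45,0,1],[-0.015,-0.02,0.45,0,0],[-0.015,-0.02,0.45,0,-0.5],[-0.015,-0.02,0.45,0,-1],[-0.015,-0.02,0.45,0,-1],[-0.015,-0.02,0.45,0,-1],[-0.015,-0.02,0.45,0,-1]], "force": 25}}

```text
clock: 4.75
position: [0.5166, 0.0892, 0.2611]
ee_rot: [0.128, 0.992, 0.0, 0.0]
ft_force: [0.1, 2.0, 3.1]
grip_width: 0.207
grasp_force: 24.4
```

```bash
python3 -c "
from h import *
o=manip.get_obs(); p0=o['position']; f0=W(5.7e-3+.1245*np.sin(-.25),0,.137+.1245*np.cos(.25))
th=np.arange(0,1.55,.1)
T=[p0+W(5.7e-3+.1245*np.sin(t-.25),0,.137+.1245*np.cos(t-.25))-f0 for t in th]
to(np.array(T))"
```

```text
t 4.75 pos [0.5166 0.0892 0.2611] F [0.1166 2.0232 3.1091] w 0.20726166379673064 g 24.43433851003647
stand-frame tcp -0.023977458606557096 -0.0009141887807536456 0.26113380700702055  toolx [-0.9672  0.2541 -0.0004] tooly [0.2541 0.9672 0.0008]
yaw err tooly vs ey deg 0.05144238674233167
 cmd [ 0. -0. -0.]
 cmd [-0.0813 -0.0001 -0.0164]
 cmd [-0.1639 -0.0001 -0.0247]
 cmd [-0.2469 -0.0002 -0.0247]
 cmd [-0.3294 -0.0003 -0.0163]
 cmd [-0.4107 -0.0004  0.0002]
 cmd [-0.49   -0.0005  0.0247]
 cmd [-0.5664 -0.0006  0.0571]
 cmd [-0.6392 -0.0007  0.0969]
 cmd [-0.7076 -0.0008  0.1438]
 cmd [-0.7711 -0.0009  0.1972]
 cmd [-0.8288 -0.001   0.2568]
 cmd [-0.8804 -0.0011  0.3218]
 cmd [-0.9252 -0.0012  0.3916]
 cmd [-0.9628 -0.0012  0.4656]
 cmd [-0.9928 -0.0013  0.5429]
```

>>> {"api": "carry_out", "payload": {"deltas": [[-0.08,0,-0.016,0,-1],[-0.165,0,-0.025,0,-1],[-0.245,0,-0.025,0,-1],[-0.33,0,-0.016,0,-1],[-0.41,0,0,0,-1],[-0.49,0,0.025,0,-1],[-0.565,0,0.057,0,-1],[-0.565,0,0.057,0,-1]]}}

```text
clock: 5.75
position: [0.5995, 0.0673, 0.2518]
ee_rot: [0.128, 0.992, 0.0, 0.0]
ft_force: [1.9, 5.1, 3.4]
grip_width: 0.214
grasp_force: 25.2
```

>>> {"api": "carry_out", "payload": {"deltas": [[-0.075,0,0.04,0,-1],[-0.14,0,0.085,0,-1],[-0.205,0,0.14,0,-1],[-0.265,0,0.2,0,-1],[-0.315,0,0.265,0,-1],[-0.36,0,0.335,0,-1],[-0.36,0,0.335,0,-1],[-0.36,0,0.335,0,-0.2],[-0.36,0,0.335,0,1],[-0.36,0,0.335,0,1],[-0.36,0,0.335,0,1],[-0.36,0,0.335,0,1]]}}

```text
clock: 7.25
position: [0.6506, 0.0535, 0.202]
ee_rot: [0.128, 0.992, 0.0, -0.0]
ft_force: [0.6, -0.3, -0.6]
grip_width: 0.996
grasp_force: 0.0
```

```bash
python3 -c "
from h import *
p=camera('scene'); save(p,'s2'); to(W(-.05,.08,.34))
cv2.imwrite('pics/s2.png',cv2.resize(p['img'][100:360,200:460,::-1],None,fx=2,fy=2))"
```

```text
t 7.3 pos [0.6506 0.0536 0.202 ] F [-0.4816 -0.1942  0.1198] w 0.9988562264910029 g 0.0
stand-frame tcp 0.11466087742184489 -0.0012217537292650155 0.20200439907651027  toolx [-0.9671  0.2544  0.    ] tooly [0.2544 0.9671 0.0001]
yaw err tooly vs ey deg 0.0368700534496669
 cmd [ 1.0974  0.5423 -0.9199]
```

View pics/s2.png

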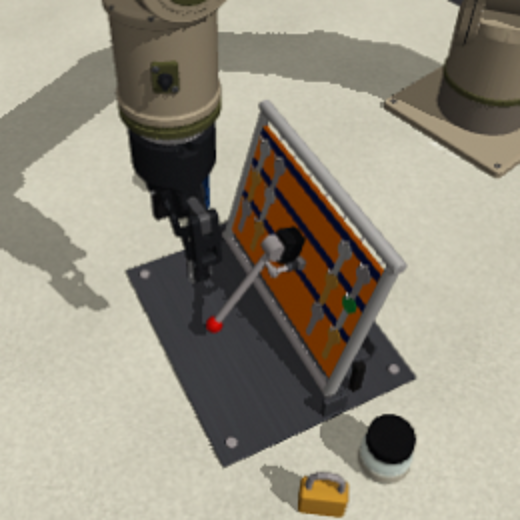

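The leg has snapped out: the foot is at (213,325), low behind the board, which still leans forward on its stop. Next I'll rise, turn 90° and go to the rail.

>>> {"api": "carry_out", "payload": {"deltas": [[0,0,-0.4,0,1],[0,0,-0.8,0.1,1],[0,0,-0.95,0.4,1],[0,0,-0.95,0.75,1],[0,0,-0.95,1,1],[0,0,-0.95,1,1]]}}

```text
clock: 8.05
position: [0.6505, 0.0537, 0.3445]
ee_rot: [0.38, 0.925, -0.0, -0.0]
ft_force: [0.7, 0.5, 0.0]
grip_width: 0.998
grasp_force: 0.0
```

```bash
python3 -c "
from h import *
print(manip.get_obs()['joint_pos']); to(W(-.05,.08,.32))"
```

```text
[-0.5939  0.4112  0.6414  1.2544 -0.2415  1.5516  0.802 ]
t 8.05 pos [0.6505 0.0537 0.3445] F [0.6815 0.4713 0.0307] w 0.9982165224600851 g 0.0
stand-frame tcp 0.11461829969917474 -0.0011062479083953324 0.3444811475456021  toolx [-0.7111  0.7031  0.    ] tooly [ 0.7031  0.7111 -0.0001]
yaw err tooly vs ey deg -29.906688703337334
 cmd [ 1.2209 -0.0784  0.1632]
```

>>> {"api": "carry_out", "payload": {"deltas": [[0.25,0,0,0.33,1],[0.5,0,0,0.66,1],[0.7,0,0,1,1],[0.7,0,0,1,1]]}}

```text
clock: 8.55
position: [0.5749, 0.1298, 0.3447]
ee_rot: [0.605, 0.796, 0.001, -0.001]
ft_force: [-0.3, -0.6, -1.0]
grip_width: 1.0
grasp_force: 0.0
```

>>> {"api": "carry_out", "payload": {"deltas": [[0,0,0,0.33,1],[0,0,0,0.66,1],[0,0,0,1,1],[0,0,0,1,1],[0,0,0,1,1]]}}

```text
clock: 9.18
position: [0.5763, 0.127, 0.3445]
ee_rot: [0.79, 0.613, -0.0, 0.0]
ft_force: [-0.0, 0.3, -0.6]
grip_width: 1.001
grasp_force: 0.0
```

```bash
python3 -c "
from h import *
print(manip.get_obs()['joint_pos']); to([W(-.0507,.08,.33),W(-.0507,.08,.226)])"
```

```text
[-0.9163  0.2642  0.7778  1.4426 -0.1844  1.5096 -0.3966]
t 9.175 pos [0.5763 0.127  0.3445] F [-0.0331  0.3264 -0.6003] w 1.0006611412039141 g 0.0
stand-frame tcp 0.02410033367360542 0.05082074567717007 0.3444606802877991  toolx [ 0.2491  0.9685 -0.0002] tooly [ 0.9685 -0.2491  0.0001]
yaw err tooly vs ey deg -89.65149743376767
 cmd [ 0.1976 -0.4975  0.0963]
 cmd [ 0.1978 -0.4976  0.7896]
```

>>> {"api": "carry_out", "payload": {"deltas": [[0.1,-0.3,0,0,1],[0.2,-0.5,0.1,0,1],[0.2,-0.5,0.1,0,1],[0.2,-0.5,0.1,0,1]]}}

```text
clock: 9.68
position: [0.5116, 0.175, 0.3299]
ee_rot: [0.791, 0.611, 0.0, 0.0]
ft_force: [-0.5, -0.7, 0.7]
grip_width: 0.999
grasp_force: 0.0
```

```bash
python3 -c "
from h import *
p=camera('scene'); C=cloud(p); v,u=np.nonzero(p['depth']>0); c=p['img'].astype(int)[v,u]
S=np.c_[(C-O)@ex,(C-O)@ey,C[:,2]]
r=(c.max(1)-c.min(1)<40)&(abs(S[:,0]+.05)<.05)&(S[:,2]>.2)&(S[:,2]<.245)&(abs(S[:,1])<.14)
P=S[r]
for lo in (-.12,-.04,.04): 
  q=P[(P[:,1]>lo)&(P[:,1]<lo+.08)]; print(len(q),q.mean(0),q.max(0),q.min(0))
to([W(-.0507,.08,.226)])"
```

```text
196 [-0.0459 -0.0788  0.2239] [-0.0284 -0.0407  0.229 ] [-0.0548 -0.1192  0.2   ]
234 [-0.0465  0.0017  0.2243] [-0.04    0.0398  0.2289] [-0.0554 -0.0387  0.2001]
290 [-0.0466  0.0817  0.2239] [-0.0291  0.1199  0.229 ] [-0.0559  0.0402  0.2001]
t 9.725 pos [0.5119 0.1746 0.33  ] F [-0.4918 -0.5458 -0.2934] w 1.0004814063351115 g 0.0
stand-frame tcp -0.05031250229736181 0.08048207260617737 0.3299826277051053  toolx [0.2539 0.9672 0.0003] tooly [ 0.9672 -0.2539  0.0009]
yaw err tooly vs ey deg -89.93667030649927
 cmd [-0.0034 -0.0032  0.6932]
```

>>> {"api": "carry_out", "payload": {"deltas": [[0,0,0.3,0,1],[0,0,0.55,0,1],[0,0,0.68,0,1],[0,0,0.68,0,1],[0,0,0.68,0,0],[0,0,0.68,0,-0.5],[0,0,0.68,0,-1],[0,0,0.68,0,-1],[0,0,0.68,0,-1],[0,0,0.68,0,-1]], "force": 30}}

```text
clock: 10.98
position: [0.5118, 0.1755, 0.228]
ee_rot: [0.792, 0.61, 0.001, 0.0]
ft_force: [4.4, -0.8, 2.3]
grip_width: 0.172
grasp_force: 29.4
```

```bash
python3 -c "
from h import *
p0=manip.get_obs()['position']
to([p0+ .205*(np.sin(.25)-np.sin(t))*ex+np.array([0,0,.205*(np.cos(t)-np.cos(.25))]) for t in (.25,.2,.15,.1,.05,.02,0)])"
```

```text
t 10.975 pos [0.5118 0.1755 0.228 ] F [ 4.3725 -0.7621  2.336 ] w 0.17154164360656052 g 29.425291121006012
stand-frame tcp -0.050658080546205714 0.0813239484544353 0.22796732307110057  toolx [0.2546 0.9671 0.0008] tooly [ 0.967  -0.2546  0.0014]
yaw err tooly vs ey deg -89.9762856603632
 cmd [0. 0. 0.]
 cmd [-0.      0.0666 -0.0151]
 cmd [-0.      0.1339 -0.0269]
 cmd [-0.0001  0.2017 -0.0354]
 cmd [-0.0001  0.2699 -0.0404]
 cmd [-0.0001  0.3109 -0.0418]
 cmd [-0.0001  0.3382 -0.042 ]
```

>>> {"api": "carry_out", "payload": {"deltas": [[0,0.03,-0.007,0,-1],[0,0.065,-0.015,0,-1],[0,0.1,-0.021,0,-1],[0,0.135,-0.027,0,-1],[0,0.17,-0.031,0,-1],[0,0.2,-0.035,0,-1],[0,0.235,-0.038,0,-1],[0,0.27,-0.04,0,-1],[0,0.295,-0.041,0,-1],[0,0.31,-0.042,0,-1],[0,0.31,-0.042,0,-1],[0,0.31,-0.042,0,-1],[0,0.31,-0.042,0,-1],[0,0.31,-0.042,0,-1],[0,0.31,-0.042,0,-1],[0,0.31,-0.042,0,-1]]}}

```text
clock: 12.98
position: [0.5556, 0.1641, 0.2336]
ee_rot: [0.792, 0.611, -0.0, -0.0]
ft_force: [-4.6, 2.0, 3.0]
grip_width: 0.17
grasp_force: 31.3
```

```bash
python3 -c "
from h import *
p=camera('scene'); C=cloud(p); v,u=np.nonzero(p['depth']>0); c=p['img'].astype(int)[v,u]
S=np.c_[(C-O)@ex,(C-O)@ey,C[:,2]]
r=(c.max(1)-c.min(1)<40)&(abs(S[:,0])<.03)&(S[:,2]>.225)&(S[:,2]<.245)&(abs(S[:,1]+.03)<.07)
print(r.sum(),S[r].mean(0),S[r].max(0),S[r].min(0))
r=(c[:,0]>100)&(c[:,1]<50)&(c[:,2]<50)&(abs(S[:,1])<.03)&(abs(S[:,0]-.1)<.06)&(S[:,2]<.1); print('foot',r.sum(),S[r].mean(0),S[r].max(0))
to(W(-.004,.0813,.2343)); cv2.imwrite('pics/s3.png',cv2.resize(p['img'][100:360,200:460,::-1],None,fx=2,fy=2))"
```

```text
273 [-0.0026 -0.0379  0.2319] [0.0036 0.0398 0.2352] [-0.0121 -0.0991  0.225 ]
foot 40 [0.084  0.0047 0.023 ] [0.091  0.0114 0.0286]
t 13.025 pos [0.5556 0.1641 0.2336] F [-4.4653  1.9745  3.4478] w 0.17545436841715117 g 31.268984377384186
stand-frame tcp -0.005322168097267883 0.08144937176362563 0.23358183099331808  toolx [0.2539 0.9672 0.0001] tooly [ 0.9672 -0.2539 -0.001 ]
yaw err tooly vs ey deg -89.93789525276414
 cmd [-0.0009  0.0088 -0.0048]
```

View pics/s3.png

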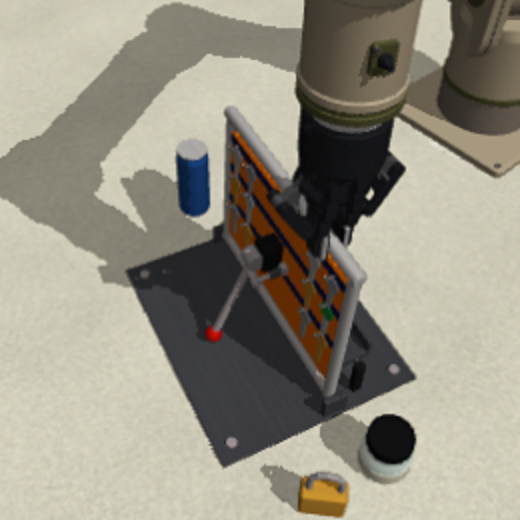

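The board now stands about 0.02 rad off upright and is gripped. The leg is out with its foot at (214,335), just above the plate, and the padlock, can and jar haven't moved. I'm handing in.

```bash
python3 -c "
from h import *
print(ticket.hand_in())"
```

```text
the job is handed in; nothing more can be done
None
```

I handed the job in with the prop leg snapped fully out, the board held about 0.02 rad from upright in the gripper, and the padlock, oil can and jar where they stood; the hand-in call returned no verdict.

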